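Feed the padlock under the punch

ROBOT

A 6-joint arm with a two-finger parallel gripper is mounted at the origin on the work surface. World frame = base frame: x ahead of the robot, y to its left, z up, the work surface at z = 0. Lengths are in mm, angles in rad, forces in N, time in s.
With the tool pointing down it reaches from about 275 to 750 mm from the base axis. Payload 10.2 kg.
Tool frame: the origin (TCP) lies midway between the tips of the shut fingers; the grasp point (between the pads) lies grasp_offset behind it (grasp_offset is the distance from the TCP to the grasp point, in mm); x points along the fingers, z is the direction in which the jaws open and shut, and the axes are right-handed (so a half turn about x gives the same grasp; the last joint's range is limited). The gripper opens to 85 mm and grips with 20 to 120 N. Pads are 22 mm wide; open, the fingers measure 114 mm over their backs; the gripper's body (76 mm by 85 mm) begins 54 mm behind the grasp point. The pads swing forward as they close: fully open they stand 13 mm farther back than shut.
Start: joints at [0.887, 0.313, 1.498, -0, 1.331, -0.223], TCP at [233.462, 470.241, 231.294] pointing down, gripper open.
Joint ranges: [-2.94, 2.94], [-0.97, 2.17], [0.19, 2.56], [-1.23, 4.37], [0.02, 3.11], [-2.88, 2.88]. Speed limits (rad/s): [2.39, 2.39, 3.01, 3.14, 3.14, 3.14].

INTERFACE

Orientations are given as a unit quaternion [w, x, y, z].
In Python, from rig import sense, capture, calibration, finish_job, grasp_offset gives the robot as it stands.
- The arm moves only by the shell command python3 -m jog 'ROWS' [FORCE]. ROWS is JSON, a list of rows, each an object with "linear": the shift along the tool's x, y, z scaled (see below), a list of three; "rotation": the turn, a rotation vector about the tool's x, y, z scaled (see below), a list of three; "grip": the finger opening in mm, from 0 to 85.4. A call has 1 to 20 rows; each row is the pose to reach, as a shift and turn from the pose measured when the call began, along the tool's axes at that moment; what a row does not reach only later rows make up. The controller multiplies each number of a shift by 0.3 m and each number of a turn by 0.5 rad. A row lasts 1/12 s, in which the tool goes at most 41.7 mm and 7.16 degrees, less where a joint would pass 70% of its speed; a pose out of reach is approached as far as the arm can. A call with a number of a shift or a turn outside -1 to 1 is refused whole. A call with a gripper value outside its range is refused whole. The fingers move at their own pace and stop on an object; FORCE is the grip in N (left out, the last holds). Time passes only in rows, so rows that repeat a pose let the fingers close. It gives the time, the measured TCP pose, the force and the opening at its end, in the units of the state.
- sense(): the state, without advancing time (a new reading comes with each control period).
- capture(name): name is "scene" or "top"; returns (picture, depth): 400x640x3 uint8, red, green, blue; 400x640 float32, mm along the optical axis (not along the pixel's ray), 0 where there is no reading.
- calibration(name): a dict with "intrinsics" (3x3 intrinsics, pixels), "world_from_camera" (4x4, takes a point from camera to world coordinates). Camera axes: x right, y up, looking along -z (the intrinsics and any distortion apply to the point x, -y, -z); pixel columns grow to the right and rows downward; lengths in mm; the calibration is good to about 2 mm. A picture is of the moment at which its call begins. calibration takes no time and is no camera call.
- finish_job(): hands the job in, once; it reports no verdict.
The state is a dict: "time_s": time; "joints": joint angles; "dq": joint speeds; "tau": joint torques, N m; "eef_pos": TCP position; "ee_rot": TCP orientation; "force": force on the tool from outside, world axes, zero at the start; "wrist_torque": the same for the moment, N m; "grip_width": opening from 0.0 (shut) to 1.0 (fully open).
Only numpy, scipy, OpenCV 4.12 (cv2) and the standard library are available. Lean on these libraries where they do the work, as an engineer would, in place of code of your own. Each camera call takes 0.05 s, during which the arm holds its last target.

TASK

Two small traverse slides stand on the tool-repair bench. Turn the bar knob that rides on the slide holding the padlock, so that the slide carries the padlock along until its middle is right under the tip of its punch; then let go. Do not push on the padlock itself, and leave the other slide, the one with the door hinge on it, where it is.

Things in the scene. Friction and masses are not known exactly. Their poses are not given: they have to be found in the camera images.
- feed_knob: Black bar knob riding on the near end of the padlock's slide. Bar 48 long, 14 wide, 32 mm tall on a 50 mm disc. Origin on its vertical axis at grip height, 90 mm above the bench; bar top 7 mm above it, disc top 23 mm below. x along the bar, z up. Turning it CLOCKWISE from above feeds slide, padlock and the knob itself 30 mm per rad towards the padlock's -y (robot's right). Needs 0.7 to 1.5 rad.
- padlock: Brass padlock, body 46 x 52 x 24 mm, U-shackle pointing to the knob, fixed flat on the slide plate, 120 mm beyond the knob. Origin: middle of its upper face, 73 mm above the bench. x points from knob to padlock, y lies along the slide's travel (clockwise feeds it to -y). The slide turns easily (knob friction about 0.07 N m) and stays where it is left.
- punch_tip (a point): Point of the fixed punch of the padlock's slide: pointed steel spindle, tip 86 mm above the bench (13 mm above the padlock), on an arm 18 mm wide (top 123 mm above the bench) from a post beyond the slide. It lies over the line on which the padlock's middle travels.
- hinge: Steel door hinge, 66 x 68 mm, fixed open and flat on the other slide, which has an identical knob and punch. Origin at the middle of its upper face. To be left where it is.

How it is judged:
By the outcome, as a careful person would: the job done as asked, in the order asked, and still so for the second after the job is handed in, with the robot touching nothing.
It also fails if it takes over 34 s, if anything falls off the work surface, if the arm or the gripper's body presses on something with over 40 N, if the wrist force passes 120 N, or if a joint passes its speed limit or range.

## Working session

There is one attempt and no reset: what is moved stays moved. The work goes in short steps, Python scripts to look and compute and a shell command to move; the robot and the scene stay as the last step left them, time stands still between calls to the robot, and variables do not carry over. Pictures are saved under pics/ and viewed, and the job is handed in when it is done.

```bash
ls; mkdir -p pics; python3 - <<'E'
from rig import *
import cv2,numpy as np
print(sense(),grasp_offset)
for n in("scene","top"):
    p,d=capture(n); cv2.imwrite(f"pics/{n}0.png",p[:,:,::-1]); np.savez(f"pics/{n}0.npz",p=p,d=d)
    c=calibration(n); print(n,{k:np.round(np.array(v),3).tolist() for k,v in c.items()})
E
```

```text
pics
{'time_s': 0.0, 'joints': array([ 8.86588905e-01,  3.13484878e-01,  1.49846632e+00, -2.72113632e-05,
        1.33098789e+00, -2.23404165e-01]), 'dq': array([ 1.47623628e-03,  3.75391136e-04,  5.85698909e-04,  2.96428602e-05,
       -6.58127169e-04, -2.24347530e-03]), 'tau': array([ 9.51558832e-04, -4.12261248e+01, -2.59750021e+01, -1.04971639e-04,
        3.97918149e-03, -1.04037696e-05]), 'eef_pos': array([233.29750706, 470.01973134, 230.70622124]), 'ee_rot': array([ 0.60052325, -0.37276877,  0.60141738,  0.37244115]), 'force': array([ 0.60222148, -0.19292062,  0.27171861]), 'wrist_torque': array([ 0.00476269, -0.00493832,  0.01591341]), 'grip_width': 0.998720663057601} 18.700000000000003
scene {'intrinsics': [[392.039, 0.0, 321.574], [0.0, 392.039, 201.427], [0.0, 0.0, 1.0]], 'world_from_camera': [[0.883, -0.396, 0.252, 762.671], [0.469, 0.755, -0.458, -341.28], [-0.009, 0.522, 0.853, 770.162], [0.0, 0.0, 0.0, 1.0]]}
top {'intrinsics': [[442.389, 0.0, 326.32], [0.0, 442.389, 197.231], [0.0, 0.0, 1.0]], 'world_from_camera': [[-0.026, 0.998, -0.051, 514.074], [-1.0, -0.026, 0.012, 17.969], [0.011, 0.051, 0.999, 1095.379], [0.0, 0.0, 0.0, 1.0]]}
```

View pics/scene0.png

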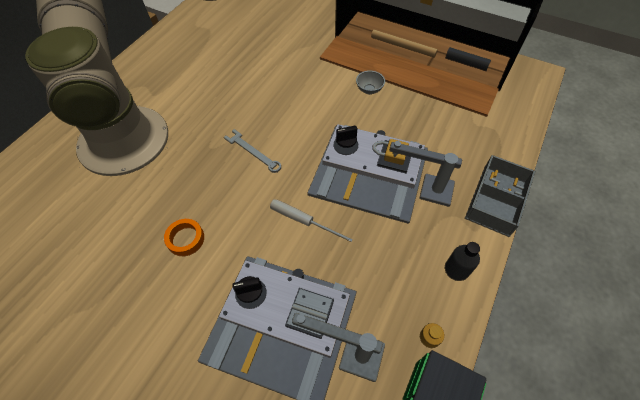

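View pics/top0.png

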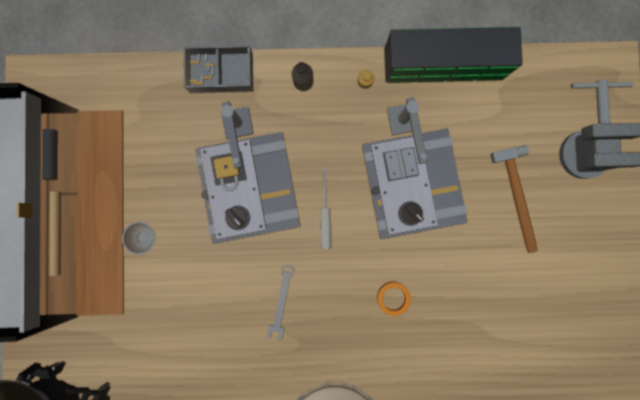

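The padlock slide is the left one in the top view, with its knob near (237,217), padlock near (226,167) and punch arm from (229,108) to (237,162). The hinge slide is on the right. I'll zoom in on the padlock slide.

```bash
python3 - <<'E'
import cv2,numpy as np
a=np.load("pics/top0.npz")['p'][90:250,180:310,::-1]
b=np.load("pics/scene0.npz")['p'][110:230,300:470,::-1]
a=cv2.resize(a,None,fx=3.6,fy=3.6,interpolation=cv2.INTER_CUBIC);cv2.imwrite("pics/topz.png",a)
b=cv2.resize(b,None,fx=4.6,fy=4.6,interpolation=cv2.INTER_CUBIC);cv2.imwrite("pics/scenez.png",b)
E
```

```text
(no output)
```

View pics/topz.png

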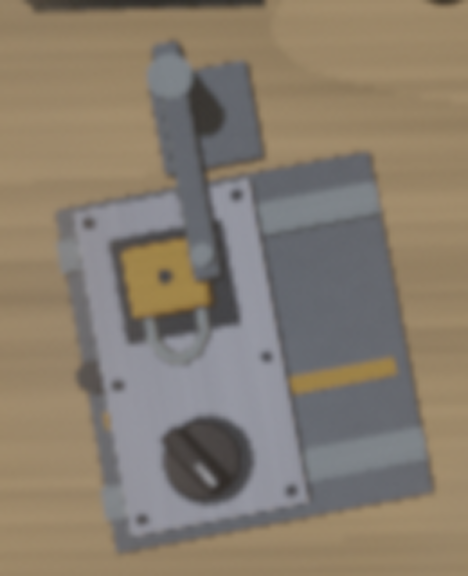

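View pics/scenez.png

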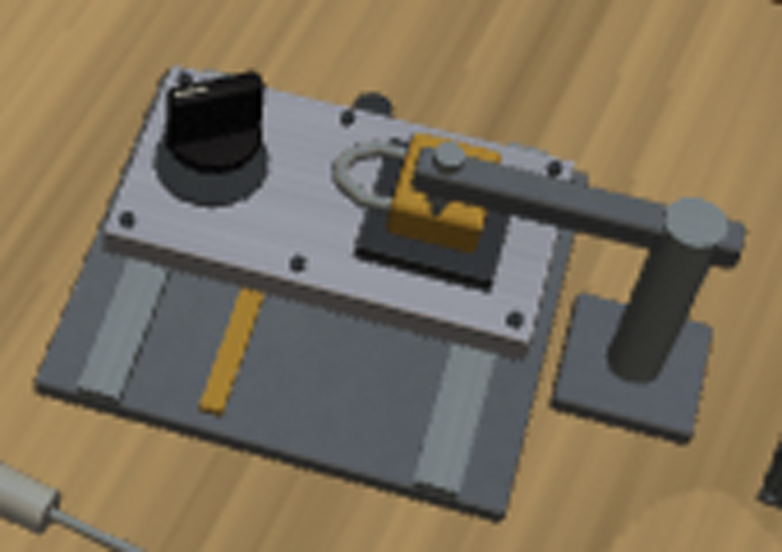

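```bash
cat > h.py <<'E'
import numpy as np
from rig import calibration
def ray(n,u,v):
    c=calibration(n);K=np.array(c["intrinsics"]);T=np.array(c["world_from_camera"])
    d=np.array([(u-K[0,2])/K[0,0],-(v-K[1,2])/K[1,1],-1.]);return T[:3,3],T[:3,:3]@d
def at(n,u,v,z):
    o,d=ray(n,u,v);return o+d*(z-o[2])/d[2]
def proj(n,P):
    c=calibration(n);K=np.array(c["intrinsics"]);T=np.array(c["world_from_camera"])
    q=T[:3,:3].T@(np.array(P)-T[:3,3]);return K[0,2]-K[0,0]*q[0]/q[2],K[1,2]+K[1,1]*q[1]/q[2]
E
python3 - <<'E'
from h import *
import cv2
np.set_printoptions(precision=1,suppress=True)
tz=lambda x,y:(180+(x+.5)/3.6-.5,90+(y+.5)/3.6-.5)
sz=lambda x,y:(300+(x+.5)/4.6-.5,110+(y+.5)/4.6-.5)
T=np.load("pics/top0.npz");S=np.load("pics/scene0.npz")
def z(n,A,u,v):
    o,d=ray(n,u,v);dd=A['d'][int(round(v)),int(round(u))];return (o+d*dd)
for nm,p in dict(cap=(203,255),post=(170,75),plate=(110,450),padl=(150,285)).items(): print(nm,z("top",T,*tz(*p)))
print("knobtop",z("top",T,*tz(195,458)))
print("tip scene",at("scene",*sz(437,213),86))
print("cap top",at("top",*tz(203,255),128), "cap scene",at("scene",*sz(449,156),128))
for p in [(120,250),(133,320),(212,306)]: print("padlock corner",at("top",*tz(*p),73))
print("dot",at("top",*tz(165,277),73))
print("plate corners",[at("top",*tz(*p),49) for p in [(132,533),(308,500),(73,213),(247,178)]])
for p in [(187,430),(165,440),(208,492),(228,483)]: print("bar",at("top",*tz(*p),97))
print("bar scene",[at("scene",*sz(*p),97) for p in [(168,92),(258,73),(262,86),(172,108)]])
p=T['p'];hsv=cv2.cvtColor(p,cv2.COLOR_RGB2HSV)
m=cv2.inRange(hsv,(15,140,120),(30,255,255))[150:185,205:245]
ys,xs=np.nonzero(m);print("yellow",xs.min()+205,xs.max()+205,ys.min()+150,ys.max()+150,len(xs))
E
```

```text
cap [648.9 201.6 129.2]
post [761.3 220.9 124.8]
plate [533.9 288.7  12.8]
padl [638.3 246.8  72. ]
knobtop [526.  215.3  94.1]
tip scene [647.8 204.3  86. ]
cap top [649.  201.8 128. ] cap scene [647.1 203.9 128. ]
padlock corner [661.3 265.5  73. ]
padlock corner [615.8 257.8  73. ]
padlock corner [623.6 207.   73. ]
dot [643.1 236.9  73. ]
plate corners [array([478.7, 266. ,  49. ]), array([497.1, 150.9,  49. ]), array([690. , 301.9,  49. ]), array([710.5, 187. ,  49. ])]
bar [543.6 219.4  97. ]
bar [537.7 233.3  97. ]
bar [504.5 207.   97. ]
bar [509.8 194.4  97. ]
bar scene [array([503.5, 204.2,  97. ]), array([537.5, 235.9,  97. ]), array([542.9, 229.1,  97. ]), array([509.9, 195.8,  97. ])]
yellow 232 237 170 174 6
```

```bash
python3 - <<'E'
from h import *
from rig import sense
import cv2
from scipy.spatial.transform import Rotation as R
np.set_printoptions(precision=2,suppress=True)
for n in("top","scene"):
    A=np.load(f"pics/{n}0.npz");u,v=map(int,proj(n,[524,215,97]));pts=[]
    for j in range(v-30,v+30):
        for i in range(u-30,u+30):
            o,d=ray(n,i,j);P=o+d*A['d'][j,i]
            if A['d'][j,i]>0 and P[2]>90 and P[2]<103 and np.hypot(P[0]-524,P[1]-215)<40: pts.append(P)
    pts=np.array(pts);r=cv2.minAreaRect(pts[:,:2].astype(np.float32));print(n,len(pts),r,pts.mean(0))
    vx=cv2.fitLine(pts[:,:2].astype(np.float32),cv2.DIST_L2,0,.01,.01).ravel();print("angle",np.arctan2(vx[1],vx[0]),vx[2:])
s=sense();M=R.from_quat(s['ee_rot'],scalar_first=True).as_matrix();print(M)
E
```

```text
Traceback (most recent call last):
  File "h.py", line 4, in ray
    c=calibration(n);K=np.array(c["intrinsics"]);T=np.array(c["world_from_camera"])
ValueError: time passes only in moves, steps and waits
```

```bash
sed -i '2a from functools import lru_cache\ncalibration=lru_cache(None)(calibration)' h.py; python3 - <<'E'
from h import *
from rig import sense
import cv2
from scipy.spatial.transform import Rotation as R
np.set_printoptions(precision=2,suppress=True)
for n in("top","scene"):
    A=np.load(f"pics/{n}0.npz");u,v=map(int,proj(n,[524,215,97]));pts=[]
    for j in range(v-30,v+30):
        for i in range(u-30,u+30):
            o,d=ray(n,i,j);P=o+d*A['d'][j,i]
            if A['d'][j,i]>0 and P[2]>90 and P[2]<103 and np.hypot(P[0]-524,P[1]-215)<40: pts.append(P)
    pts=np.array(pts);r=cv2.minAreaRect(pts[:,:2].astype(np.float32));print(n,len(pts),r,pts.mean(0))
    vx=cv2.fitLine(pts[:,:2].astype(np.float32),cv2.DIST_L2,0,.01,.01).ravel();print("angle",np.arctan2(vx[1],vx[0]),vx[2:])
s=sense();M=R.from_quat(s['ee_rot'],scalar_first=True).as_matrix();print(M,s['time_s'])
E
```

```text
top 135 ((524.5077514648438, 216.30615234375), (47.51496124267578, 14.159744262695312), 40.969627380371094) [524.34 215.67  96.18]
angle 0.7383111 [524.34 215.67]
scene 130 ((523.1134643554688, 217.40216064453125), (48.17292404174805, 16.909753799438477), 41.52857971191406) [524.22 214.39  96.31]
angle 0.70412916 [524.22 214.39]
[[-0.   -0.9   0.44]
 [-0.    0.44  0.9 ]
 [-1.    0.   -0.  ]] 0.1
```

```bash
python3 -m jog '[{"linear":[0,-0.62,-0.17],"rotation":[-1,0,0],"grip":50},{"linear":[0,-0.62,-0.17],"rotation":[-1,0,0],"grip":50},{"linear":[0,-0.62,-0.17],"rotation":[-1,0,0],"grip":50},{"linear":[0,-0.62,-0.17],"rotation":[-1,0,0],"grip":50},{"linear":[0,-0.62,-0.17],"rotation":[-1,0,0],"grip":50},{"linear":[0,-0.62,-0.17],"rotation":[-1,0,0],"grip":50}]' 40
cat > go.py <<'E'
import sys,numpy as np
from rig import sense
from scipy.spatial.transform import Rotation as R
np.set_printoptions(precision=3,suppress=True)
x,y,z,yaw=map(float,sys.argv[1:])
s=sense();M=R.from_quat(s['ee_rot'],scalar_first=True).as_matrix()
D=np.array([[0,-np.sin(yaw),np.cos(yaw)],[0,np.cos(yaw),np.sin(yaw)],[-1,0,0]])
print(s['time_s'],s['eef_pos'],"yaw",np.arctan2(M[1,2],M[0,2]),"f",s['force'],s['wrist_torque'],"w",s['grip_width'],"j",s['joints'])
print("lin",M.T@(np.array([x,y,z])-s['eef_pos'])/300,"rot",R.from_matrix(M.T@D).as_rotvec()/.5)
E
python3 go.py 524.4 216 180 2.29
```

```text
time_s: 0.6
eef_pos: [381.0, 337.9, 230.4]
ee_rot: [-0.49, 0.51, -0.491, -0.509]
force: [0.3, -0.4, 0.0]
grip_width: 0.589
0.6 [380.959 337.938 230.401] yaw 1.6085566224076577 f [ 0.316 -0.362  0.049] [ 0.032  0.062 -0.014] w 0.5890766971663516 j [ 0.496  0.28   1.544 -0.002  1.319 -1.112]
lin [ 0.169 -0.462 -0.424] rot [-1.363 -0.004 -0.002]
```

```bash
python3 -m jog '[{"linear":[0.169,-0.462,-0.424],"rotation":[-1,0,0],"grip":50},{"linear":[0.169,-0.462,-0.424],"rotation":[-1,0,0],"grip":50},{"linear":[0.169,-0.462,-0.424],"rotation":[-1,0,0],"grip":50},{"linear":[0.169,-0.462,-0.424],"rotation":[-1,0,0],"grip":50},{"linear":[0.169,-0.462,-0.424],"rotation":[-1,0,0],"grip":50},{"linear":[0.169,-0.462,-0.424],"rotation":[-1,0,0],"grip":50}]' 
python3 go.py 524.4 216 125 2.29
```

```text
time_s: 1.1
eef_pos: [527.3, 211.5, 177.1]
ee_rot: [0.349, -0.614, 0.352, 0.614]
force: [0.5, 0.6, -1.1]
grip_width: 0.589
1.1 [527.272 211.465 177.11 ] yaw 2.104800779323808 f [ 0.491  0.575 -1.108] [ 0.027 -0.001 -0.026] w 0.589012660976858 j [ 0.177  0.454  1.44  -0.004  1.251 -1.927]
lin [ 0.174 -0.     0.018] rot [-0.37  -0.003 -0.009]
```

```bash
python3 -m jog '[{"linear":[0.174,0,0.018],"rotation":[-0.37,0,-0.009],"grip":50},{"linear":[0.174,0,0.018],"rotation":[-0.37,0,-0.009],"grip":50},{"linear":[0.174,0,0.018],"rotation":[-0.37,0,-0.009],"grip":50},{"linear":[0.174,0,0.018],"rotation":[-0.37,0,-0.009],"grip":50}]' 
python3 go.py 524.4 216 74 2.29
python3 - <<'E'
from rig import *
import cv2,numpy as np
p,d=capture("scene");cv2.imwrite("pics/s1.png",cv2.resize(p[60:230,260:480,::-1],None,fx=3.5,fy=3.5,interpolation=cv2.INTER_CUBIC))
E
```

```text
time_s: 1.43
eef_pos: [524.1, 216.2, 124.9]
ee_rot: [-0.292, 0.644, -0.293, -0.643]
force: [0.1, 0.0, 1.5]
grip_width: 0.588
1.4333 [524.145 216.152 124.946] yaw 2.287650955494938 f [0.117 0.028 1.454] [ 0.02  -0.054  0.038] w 0.5882207394656517 j [ 0.185  0.505  1.507 -0.002  1.13  -2.102]
lin [ 0.17  -0.    -0.001] rot [-0.005 -0.002 -0.002]
```

View pics/s1.png

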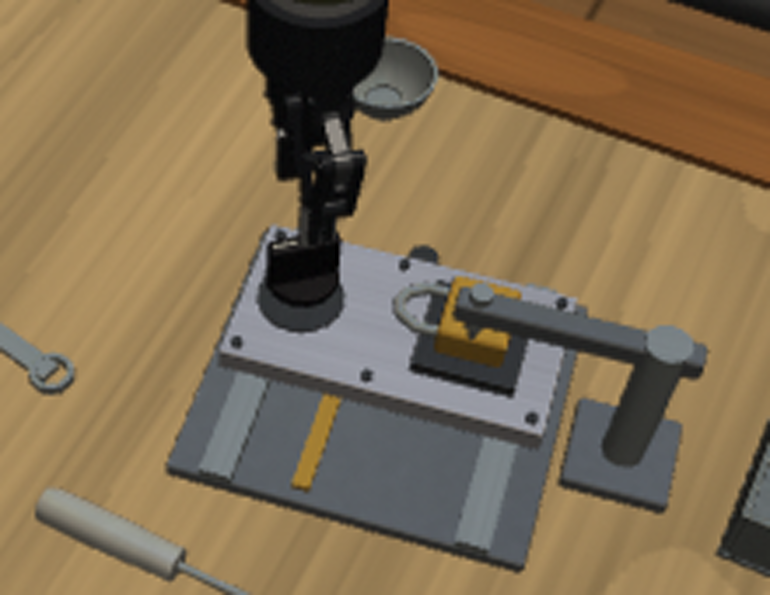

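The gripper stands above the knob (at about (305,260) in the crop), with its fingers one behind the other along the view, so they straddle the bar. I'll go down and grip lightly.

```bash
python3 -m jog '[{"linear":[0.085,0,0],"rotation":[0,0,0],"grip":50},{"linear":[0.17,0,0],"rotation":[0,0,0],"grip":50},{"linear":[0.17,0,0],"rotation":[0,0,0],"grip":50},{"linear":[0.17,0,0],"rotation":[0,0,0],"grip":30},{"linear":[0.17,0,0],"rotation":[0,0,0],"grip":20},{"linear":[0.17,0,0],"rotation":[0,0,0],"grip":5},{"linear":[0.17,0,0],"rotation":[0,0,0],"grip":5},{"linear":[0.17,0,0],"rotation":[0,0,0],"grip":5},{"linear":[0.17,0,0],"rotation":[0,0,0],"grip":5}]' 30
python3 go.py 524.4 216 74 2.29
```

```text
time_s: 2.23
eef_pos: [525.7, 216.5, 77.2]
ee_rot: [-0.293, 0.645, -0.292, -0.642]
force: [-1.5, 0.2, 6.0]
grip_width: 0.153
2.2333 [525.687 216.547  77.218] yaw 2.2876578918768127 f [-1.532  0.162  5.952] [0.035 0.404 0.047] w 0.15291105103012034 j [ 0.185  0.566  1.549 -0.002  1.021 -2.101]
lin [0.011 0.004 0.001] rot [-0.005 -0.008  0.007]
```

```bash
python3 -m jog '[{"linear":[0,0.0052,-0.0085],"rotation":[0.2,0,0],"grip":5},{"linear":[0,0.0105,-0.017],"rotation":[0.4,0,0],"grip":5},{"linear":[0,0.0157,-0.0256],"rotation":[0.6,0,0],"grip":5},{"linear":[0,0.021,-0.034],"rotation":[0.8,0,0],"grip":5},{"linear":[0,0.026,-0.0427],"rotation":[1,0,0],"grip":5},{"linear":[0,0.026,-0.0427],"rotation":[1,0,0],"grip":5},{"linear":[0,0.026,-0.0427],"rotation":[1,0,0],"grip":5}]' 30
python3 go.py 528.2 201.7 77 1.788
python3 - <<'E'
from rig import *
import cv2,numpy as np
p,d=capture("scene");np.savez("pics/s2.npz",p=p,d=d);cv2.imwrite("pics/s2.png",cv2.resize(p[60:230,260:480,::-1],None,fx=3.5,fy=3.5,interpolation=cv2.INTER_CUBIC))
E
```

```text
time_s: 2.82
eef_pos: [528.1, 201.7, 77.4]
ee_rot: [-0.443, 0.553, -0.441, -0.55]
force: [0.9, 0.5, -7.8]
grip_width: 0.159
2.8167 [528.127 201.743  77.363] yaw 1.7901100974844126 f [ 0.899  0.481 -7.782] [ 0.002 -0.111 -0.053] w 0.15934052117624148 j [ 0.158  0.56   1.559 -0.001  1.018 -1.631]
lin [ 0.001 -0.    -0.   ] rot [ 0.004 -0.003  0.01 ]
```

View pics/s2.png

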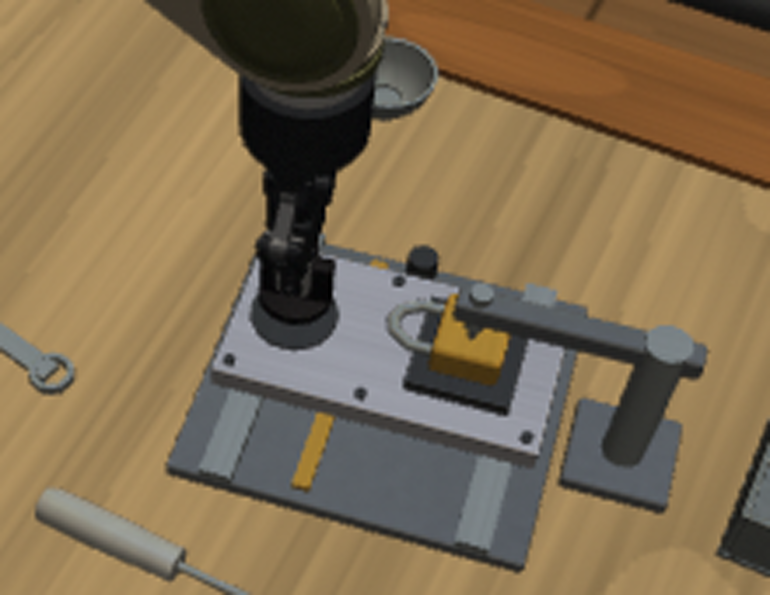

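The slide has carried the padlock about half of the first leg, and the gripper holds the knob. I'll turn on.

```bash
python3 -m jog '[{"linear":[0,0.0005,-0.01],"rotation":[0.2,0,0],"grip":5},{"linear":[0,0.001,-0.02],"rotation":[0.4,0,0],"grip":5},{"linear":[0,0.0015,-0.03],"rotation":[0.6,0,0],"grip":5},{"linear":[0,0.002,-0.04],"rotation":[0.8,0,0],"grip":5},{"linear":[0,0.0026,-0.05],"rotation":[1,0,0],"grip":5},{"linear":[0,0.0026,-0.05],"rotation":[1,0,0],"grip":5},{"linear":[0,0.0026,-0.05],"rotation":[1,0,0],"grip":5}]' 30
python3 go.py 530.6 187 77 1.288
python3 - <<'E'
from rig import *
import cv2,numpy as np
p,d=capture("scene");np.savez("pics/s3.npz",p=p,d=d);cv2.imwrite("pics/s3.png",cv2.resize(p[130:190,360:430,::-1],None,fx=9,fy=9,interpolation=cv2.INTER_CUBIC))
p,d=capture("top");np.savez("pics/t3.npz",p=p,d=d);cv2.imwrite("pics/t3.png",cv2.resize(p[140:200,195:265,::-1],None,fx=9,fy=9,interpolation=cv2.INTER_CUBIC))
E
```

```text
time_s: 3.45
eef_pos: [530.5, 187.1, 77.4]
ee_rot: [0.565, -0.428, 0.563, 0.425]
force: [1.6, -0.9, -9.4]
grip_width: 0.159
3.45 [530.543 187.076  77.352] yaw 1.2949649339367482 f [ 1.641 -0.898 -9.389] [-0.068 -0.158 -0.026] w 0.1586563181005276 j [ 0.131  0.555  1.568 -0.002  1.014 -1.163]
lin [ 0.001 -0.    -0.   ] rot [0.014 0.001 0.01 ]
```

View pics/s3.png

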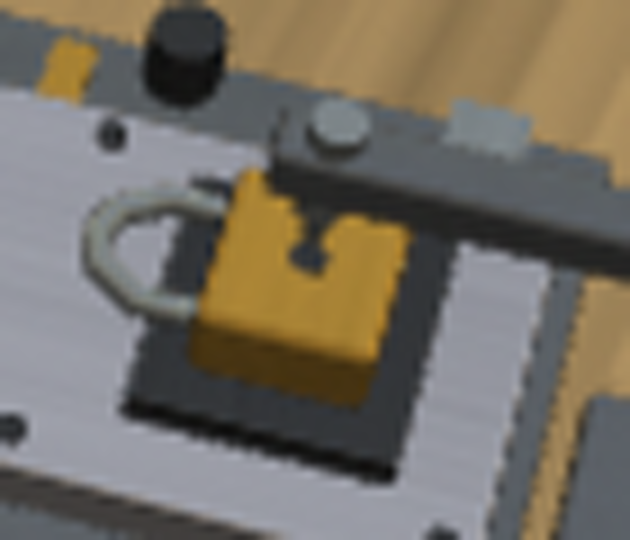

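View pics/t3.png

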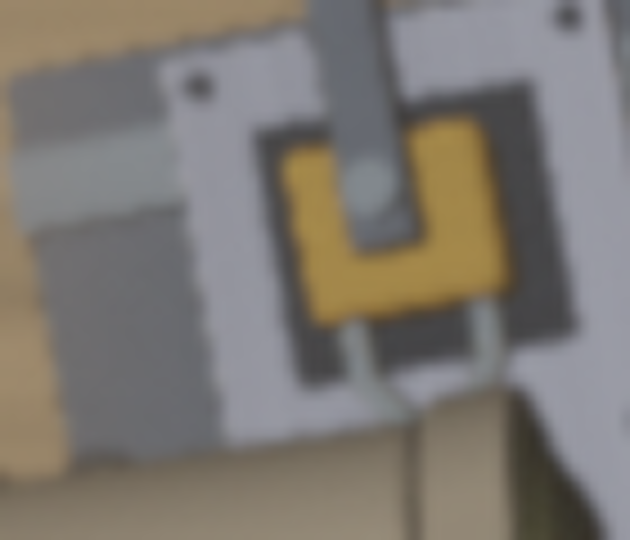

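The scene view shows all four top corners of the padlock: about (250,170), (412,235), (375,362) and (197,325), with the spindle tip near (318,240). The top view shows corners (283,150), (483,120), (508,290) and (313,325), with the spindle cap at (372,187).

```bash
python3 - <<'E'
from h import *
np.set_printoptions(precision=1,suppress=True)
tz=lambda x,y:(195+(x+.5)/9-.5,140+(y+.5)/9-.5)
sz=lambda x,y:(360+(x+.5)/9-.5,130+(y+.5)/9-.5)
X=np.array([.986,.166,0]);Y=np.array([-.166,.986,0])
def rep(n,C,tip):
    C=np.array(C);m=C.mean(0);print(n,C[:,:2].tolist() and C[:,:2],"c",m,"tip",tip,"tip-c along x,y",(tip-m)@X,(tip-m)@Y)
rep("top",[at("top",*tz(*p),73) for p in [(283,150),(483,120),(508,290),(313,325)]],at("top",*tz(372,187),129))
tip=at("scene",395.0,156.1,86)
C=[at("scene",*sz(*p),73) for p in [(250,170),(412,235),(375,362),(197,325)]]
rep("scene",C,tip)
print("dot",at("scene",*sz(310,260),73),(tip-at("scene",*sz(310,260),73))@Y)
C=[at("scene",*sz(*p),73) for p in [(412,235),(375,362),(197,325)]]
print("front edge mid -> centre",(C[1]+C[2])/2+26*Y)
E
```

```text
top [[667.2 235.3]
 [673.7 183.8]
 [629.5 178.1]
 [621.7 228.3]] c [648.  206.4  73. ] tip [649.2 201.9 129. ] tip-c along x,y 0.41834117047337993 -4.566559730547962
scene [[622.8 226.9]
 [666.6 226.4]
 [673.1 185.7]
 [630.4 176. ]] c [648.2 203.7  73. ] tip [648.8 204.2  86. ] tip-c along x,y 0.6088583269880405 0.3315259524081084
dot [647.2 207.4  73. ] -3.4275374645223913
front edge mid -> centre [647.4 206.5  73. ]
```

```bash
python3 - <<'E'
from h import *
import cv2
np.set_printoptions(precision=1,suppress=True)
X=np.array([.986,.166,0]);Y=np.array([-.166,.986,0])
p=np.load("pics/t3.npz")['p'].astype(float)
sat=p[:,:,0]-p[:,:,2]  # yellow: R-B
cr=cv2.resize(sat[140:200,195:265],None,fx=9,fy=9,interpolation=cv2.INTER_LINEAR)
m=((cr>60)*255).astype(np.uint8)
n,l,st,c=cv2.connectedComponentsWithStats(m);
k=[i for i in range(1,n) if l[i==l].size>5000 and 300<c[i][0]<500 and 100<c[i][1]<320]
mm=np.isin(l,k).astype(np.uint8);pts=cv2.findNonZero(mm)
box=cv2.boxPoints(cv2.minAreaRect(pts));print(box)
C=np.mean([at("top",195+(x+.5)/9-.5,140+(y+.5)/9-.5,73) for x,y in box],0);print("centre",C)
g=p[:,:,:].mean(2);cg=cv2.resize(g[140:200,195:265],None,fx=9,fy=9,interpolation=cv2.INTER_CUBIC)
b=(cg[150:222,338:405]);w=np.clip(b-(b.min()+b.max())/2-5,0,None)
yy,xx=np.mgrid[150:222,338:405];
# only bluish-grey pixels
sc=cv2.resize(sat[140:200,195:265],None,fx=9,fy=9)[150:222,338:405];w=w*(sc<10)
u,v=(w*xx).sum()/w.sum(),(w*yy).sum()/w.sum();print("cap",u,v)
t=at("top",195+(u+.5)/9-.5,140+(v+.5)/9-.5,129);print(t,(t-C)@X,(t-C)@Y)
# scene: tip, first picture
for f in("scene0","s2","s3"):
    q=np.load(f"pics/{f}.npz")['p'].astype(int);print(f);print((q[150:161,388:403,0]-q[150:161,388:403,2]))
E
```

```text
[[281.4 156.2]
 [476.1 116.7]
 [510.8 287.6]
 [316.1 327.1]]
centre [647.9 206.5  73. ]
cap 366.41306761056927 185.33969955705317
[649.6 203.3 129. ] 1.2113015495128814 -3.495825045040439
scene0
[[113  65  12   1   2   1   1   1   2   0   0   0   1   2   2]
 [113  89  44  24  10   2   2   1   0   2   2   2   1   1   1]
 [112 115 115 114  63   9   3   1   1   1   1   1   1   2   1]
 [112 115 115 114  67  15   3   4   3   8  21  22  15   5   4]
 [109 113 115 112 111  61   8   3   8  58 108 111  88  45  38]
 [ 98 103 105 105 108  63   9   4  59 107 111 112 111 110 110]
 [ 61  73  81  91  96  78  16  33 106 110 111 111 111 110 112]
 [ 52  53  51  56  60  70  61  90  97 102 101 105 107 109 112]
 [ 52  51  53  54  53  51  52  56  60  72  80  91  96 100 102]
 [ 52  51  50  53  52  51  52  51  51  52  51  54  59  70  79]
 [ 49  50  51  50  53  53  51  50  51  51  50  50  52  50  50]]
s2
[[115  66  12   1   2   1   1   0   1   1   2   0   2   2   2]
 [116  92  46  25  11   2   2   1   2   1   1   1   1   1   1]
 [117 118 119 118  66  10   2   1   2   1   2   1   0   1   2]
 [116 118 118 118  
[... 482 characters left out ...]
5]]
s3
[[117  67  12   2   1   2   1   0   2   1   1   0   1   1   2]
 [118  93  46  24  11   1   1   1   1   2   0   1   0   2   1]
 [119 118 119 118  66   9   2   0   1   1   1   0   1   1   1]
 [117 118 119 118  71  17   3   3   2   9  21  22  16   5   4]
 [117 119 119 116 117  65   9   3   9  62 112 117  92  46  41]
 [118 118 119 118 117  65   8   5  62 113 115 118 117 116 117]
 [118 119 119 117 114  59   8  30 112 116 115 117 115 115 116]
 [120 120 117 117  58   1  -4  22 107 115 115 115 114 114 116]
 [119 118 117 115  18  -6  -6  -6  53 111 116 115 113 115 117]
 [119 118 117 115  65  13   1   1  81 113 117 116 114 115 117]
 [119 117 115 114 116  91  65  64 112 116 115 115 114 115 116]]
```

```bash
python3 - <<'E'
from h import *
Y=np.array([-.166,.986,0]);X=np.array([.986,.166,0])
d=at("scene",394.2,158.1,73)
for v in(156.4,156.8,157.2):
    t=at("scene",394.25,v,86);print(t,d,(t-d)@X,(t-d)@Y)
    s=d+Y*-4; print(proj("scene",s))
E
```

```text
[647.64418336 202.6325274   86.        ] [647.19461164 208.47327725  73.        ] -0.5262867637264886 -5.8336082564808045
(np.float64(393.79708147325), np.float64(159.45753287155668))
[648.06878506 201.604421    86.        ] [647.19461164 208.47327725  73.        ] -0.2782951430421521 -6.917805048444072
(np.float64(393.79708147325), np.float64(159.45753287155668))
[648.49281767 200.57769259  86.        ] [647.19461164 208.47327725  73.        ] -0.030635910311593857 -8.000548670529817
(np.float64(393.79708147325), np.float64(159.45753287155668))
```

Estimates of the remaining travel run from 3.5 to 6 mm, so I'll turn another 0.165 rad (5 mm) and measure again while still gripping.

```bash
python3 -m jog '[{"linear":[0,-0.0035,-0.0075],"rotation":[0.165,0,0],"grip":5},{"linear":[0,-0.0071,-0.0149],"rotation":[0.33,0,0],"grip":5},{"linear":[0,-0.0071,-0.0149],"rotation":[0.33,0,0],"grip":5},{"linear":[0,-0.0071,-0.0149],"rotation":[0.33,0,0],"grip":5}]' 30
python3 go.py 531.4 182.1 77 1.13
python3 - <<'E'
from rig import *
import cv2,numpy as np
p,d=capture("scene");np.savez("pics/s4.npz",p=p,d=d);a=cv2.resize(p[140:185,370:420,::-1],None,fx=12,fy=12,interpolation=cv2.INTER_CUBIC);cv2.imwrite("pics/s4.png",a)
p,d=capture("top");np.savez("pics/t4.npz",p=p,d=d);cv2.imwrite("pics/t4.png",cv2.resize(p[145:190,215:265,::-1],None,fx=12,fy=12,interpolation=cv2.INTER_CUBIC))
E
```

```text
time_s: 3.88
eef_pos: [531.4, 182.3, 77.4]
ee_rot: [0.598, -0.381, 0.595, 0.378]
force: [0.7, -0.9, -8.7]
grip_width: 0.154
3.8833 [531.356 182.289  77.382] yaw 1.133371622750211 f [ 0.658 -0.949 -8.67 ] [-0.121 -0.137 -0.016] w 0.15449015227996818 j [ 0.123  0.553  1.57  -0.002  1.013 -1.01 ]
lin [ 0.001 -0.    -0.001] rot [0.007 0.003 0.01 ]
```

View pics/s4.png

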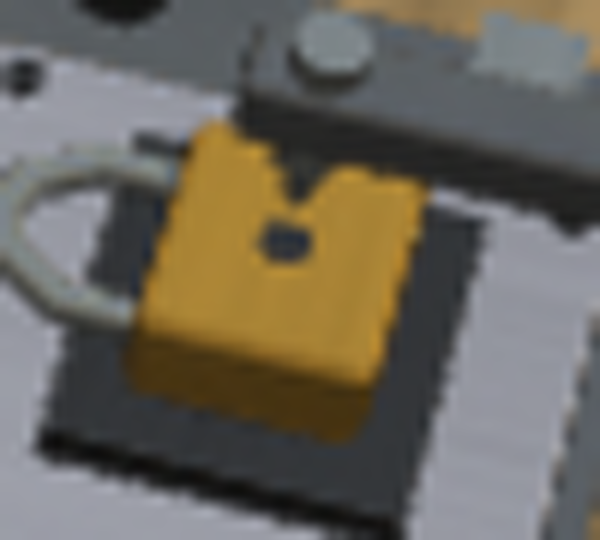

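View pics/t4.png

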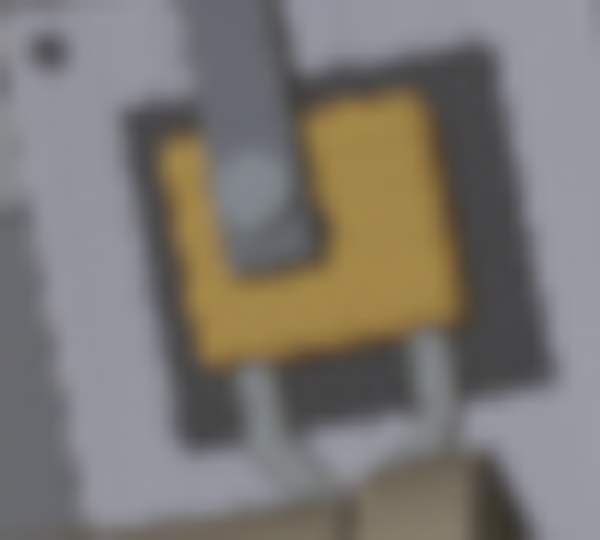

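Now the scene view shows the centre dot clear of the tip: dot at about (285,241), apex at about (300,203), front edge (140,333)–(372,385). In the top view the corners are at (160,142), (430,92), (462,325) and (205,365), and the cap is at (254,190).

```bash
python3 - <<'E'
from h import *
np.set_printoptions(precision=1,suppress=True)
Y=np.array([-.166,.986,0]);X=np.array([.986,.166,0])
s=lambda x,y:(370+(x+.5)/12-.5,140+(y+.5)/12-.5)
t=lambda x,y:(215+(x+.5)/12-.5,145+(y+.5)/12-.5)
def r(n,c,p): print(n,"c",c,"tip",p,"tip-c x,y",(p-c)@X,(p-c)@Y)
for e in(200,205,210): r("dot-apex",at("scene",*s(285,241),73),at("scene",*s(301,e),86))
r("edge",(at("scene",*s(140,333),73)+at("scene",*s(372,385),73))/2+26*Y,at("scene",*s(301,205),86))
# cap centre in scene as tip reference
r("dot-cap",at("scene",*s(285,241),73),at("scene",*s(334,43),129))
C=[at("top",*t(*p),73) for p in [(160,142),(430,92),(462,325),(205,365)]]
r("top",np.mean(C,0),at("top",*t(254,190),129))
r("top edge LR", (C[2]+C[3])/2+23*X,at("top",*t(254,190),129))
# arm edges at end: corners of arm end, z 123
a,b=at("top",*t(235,277),123),at("top",*t(326,260),123);r("top armend",np.mean(C,0),(a+b)/2)
a,b=at("top",*t(214,190),123),at("top",*t(309,172),123);r("top arm@cap",np.mean(C,0),(a+b)/2)
E
```

```text
dot-apex c [647.  203.6  73. ] tip [648.2 203.5  86. ] tip-c x,y 1.0998457218693936 -0.2553529234728615
dot-apex c [647.  203.6  73. ] tip [648.6 202.4  86. ] tip-c x,y 1.3577799382594142 -1.3855845995944542
dot-apex c [647.  203.6  73. ] tip [649.1 201.4  86. ] tip-c x,y 1.6153539440682867 -2.514237883307931
edge c [648.4 201.7  73. ] tip [648.6 202.4  86. ] tip-c x,y 0.38095923236341933 0.7013488597848672
dot-cap c [647.  203.6  73. ] tip [647.2 204.2 129. ] tip-c x,y 0.24148060182812878 0.6010206068919333
top c [648.7 201.5  73. ] tip [649.1 202.3 129. ] tip-c x,y 0.5290928471238657 0.7309875786892245
top edge LR c [649.2 202.   73. ] tip [649.1 202.3 129. ] tip-c x,y 0.005999833167624677 0.33918966399968353
top armend c [648.7 201.5  73. ] tip [635.3 198.9 123. ] tip-c x,y -13.633534339364845 -0.41452312144951753
top arm@cap c [648.7 201.5  73. ] tip [651.6 202.1 123. ] tip-c x,y 2.9196194655886214 0.06655885882694072
```

All the estimates now agree within about ±1 mm, averaging near zero. I'll release and lift straight up.

```bash
python3 -m jog '[{"linear":[0,0,0],"rotation":[0,0,0],"grip":25},{"linear":[0,0,0],"rotation":[0,0,0],"grip":40},{"linear":[0,0,0],"rotation":[0,0,0],"grip":40},{"linear":[0,0,0],"rotation":[0,0,0],"grip":40},{"linear":[-0.1,0,0],"rotation":[0,0,0],"grip":40},{"linear":[-0.2,0,0],"rotation":[0,0,0],"grip":40},{"linear":[-0.3,0,0],"rotation":[0,0,0],"grip":40},{"linear":[-0.4,0,0],"rotation":[0,0,0],"grip":40},{"linear":[-0.5,0,0],"rotation":[0,0,0],"grip":40},{"linear":[-0.5,0,0],"rotation":[0,0,0],"grip":40}]' 30
python3 go.py 400 182 230 1.13
python3 - <<'E'
from rig import *
import cv2,numpy as np
p,d=capture("scene");np.savez("pics/s5.npz",p=p,d=d);cv2.imwrite("pics/s5.png",cv2.resize(p[60:230,260:480,::-1],None,fx=3.5,fy=3.5,interpolation=cv2.INTER_CUBIC))
q=np.load("pics/s4.npz")['p'];D=np.abs(p.astype(int)-q)[148:175,382:410];print(D.max(),D.mean())
E
```

```text
time_s: 4.82
eef_pos: [532.6, 182.8, 233.8]
ee_rot: [0.601, -0.382, 0.592, 0.377]
force: [1.7, -0.1, 0.7]
grip_width: 0.468
4.8167 [532.587 182.828 233.845] yaw 1.1333062283591708 f [ 1.743 -0.052  0.733] [-0.056 -0.04   0.035] w 0.4683839609864627 j [ 0.123  0.387  1.388 -0.002  1.351 -1.01 ]
lin [ 0.006  0.399 -0.19 ] rot [0.007 0.014 0.028]
5 2.185185185185185
```

View pics/s5.png

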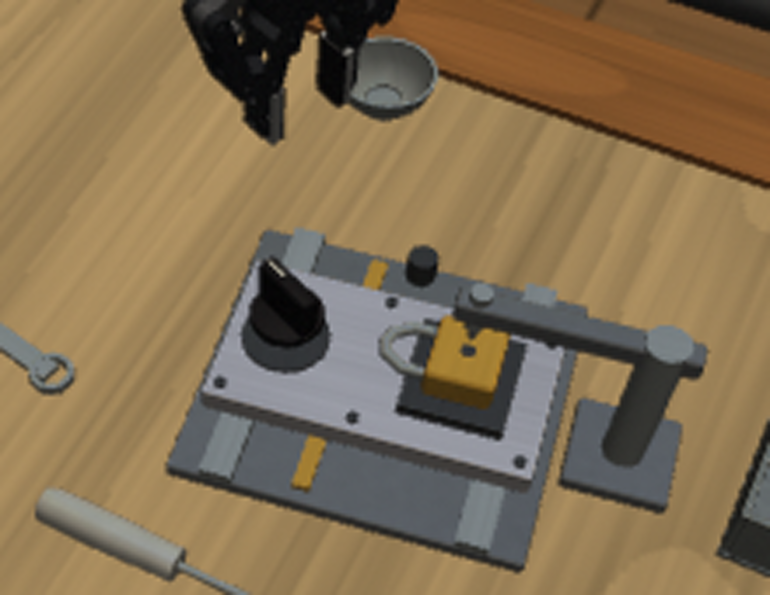

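The knob has been let go, the gripper is well above it, and the padlock did not shift on release. The dot at (468,350) lies just under the tip in this view.

```bash
python3 - <<'E'
from rig import *
import numpy as np
p,d=capture("scene");q=np.load("pics/scene0.npz")['p'];D=np.abs(p.astype(int)-q)[250:400,190:390];print("hinge diff",D.max(),D.mean())
finish_job()
E
```

```text
hinge diff 5 1.5905555555555555
the job is handed in; nothing more can be done
```

The padlock's middle is now under the punch tip to within about 1 mm, and the job is handed in after about 5 s of the 34 s allowed. I gripped the bar knob and turned it clockwise about 1.15 rad in three legs. That carried the slide about 35 mm; I then let go and lifted clear.

- **Position:** before release I measured how far the tip was from the padlock's middle along the travel. The top view gave +0.3 to +0.7 mm. In the scene view the front edge and spindle cap gave +0.6 to +0.7 mm. The dot against the tip's point disagreed somewhat, at −0.3 to −2.5 mm depending on where the blurred point is read.
- **After release:** the picture around the padlock and punch was unchanged beyond camera noise.
- **Hinge slide:** its picture was unchanged from the start.
- **Robot:** the highest wrist force I read was about 10 N, at the ends of the moves. The gripper ended about 150 mm above the knob, touching nothing.

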